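Mix a slide flask and hold it flush on the tilted imaging stage

ROBOT

A 6-joint arm with a two-finger parallel gripper is mounted at the origin on the work surface. World frame = base frame: x ahead of the robot, y to its left, z up, the work surface at z = 0. Lengths are in m, angles in rad, forces in N, time in s.
With the tool pointing down it reaches from about 0.275 to 0.825 m from the base axis. Payload 5.2 kg.
Tool frame: the origin (TCP) lies between the finger pads; the fingertips stand 17 mm ahead of it and the grasp point (between the pads) lies 2 mm behind it; y points along the fingers, x is the direction in which the jaws open and shut, and the axes are right-handed (so a half turn about y gives the same grasp; the last joint's range is limited). The gripper opens to 93 mm and grips with 3 to 60 N. Pads are 15 mm wide; open, the fingers measure 128 mm over their backs; the gripper's body (75 mm by 188 mm) begins 65 mm behind the grasp point.
Start: joints at [0.93, 0.259, 1.535, -0, 1.348, -0.203], TCP at [0.233, 0.498, 0.236] pointing down, gripper open.
Joint ranges: [-3.14, 3.14], [-0.91, 2.08], [0.19, 2.58], [-1.22, 4.36], [0.22, 2.71], [-3.12, 3.12]. Speed limits (rad/s): [2.57, 2.57, 3.14, 3.14, 3.14, 3.14].

INTERFACE

Orientations are given as a unit quaternion [w, x, y, z].
In Python, from station import bot, hand, planner, telemetry, eyes, nets gives the robot as it stands. The module is installed in compiled form; this text tells all that it offers. Calls block until the motion is done:
- bot.goto(position, orientation): joint-space move of the TCP to a pose.
- bot.move_linear(position, feed=0.15, attitude=None, f_stop=None): straight line of the TCP; attitude=None keeps the orientation; feed is the mean speed in m/s. With f_stop (N) it stops when the force on the tool has changed by that much, and returns True; else False.
- bot.goto_joints(angles): joint-space move.
- hand.grip(opening, force=None): finger opening in m; force is the grip in N (None keeps the last); returns when the fingers have stopped.
- bot.pause(seconds).
- planner.inverse_kinematics(position, orientation): joint angles nearest the present ones, or None.
- telemetry.read_state(): the state.
- eyes.camera(name): name is "side" or "top" or "wrist"; returns the picture (480x640x3 uint8, red, green, blue); there is no depth.
- eyes.get_calibration(name): a dict with "fx", "fy", "cx", "cy" (pixels), "xyz" and "attitude" of the camera in the world. Camera axes: x right, y down, z forward; pixel columns grow to the right and rows downward; lengths in m; the calibration is good to about 2 mm. The wrist camera is an equidistant fisheye: a pixel r from the principal point sees the ray r / f radians off the axis. A picture is of the moment at which its call begins: read the wrist's pose just before it. get_calibration takes no time and is no camera call; for the wrist camera it gives the pose at the moment of the call.
A pose or a line that the arm cannot do raises bot.Unreachable and nothing moves.
- bot.finish_job(): hands the job in, once; it reports no verdict.
Trained networks look in the newest picture that a camera, given by its name, has taken for a name from the list of things; names that differ only in an ending like _2 or _b are one class to them, and where a whole thing is asked for, a point or a joint stands for the part that bears it (a point fixed in the world has none). Each returns a list of dicts, best first, with "conf" (0 to 1); they miss things now and then, are a little off and sometimes report something else, mostly with a low value. They report only what shows in the picture. A call takes as long as a camera call.
- nets.trace(target, camera): "region" (480x640 bool, what is visible of it).
- nets.place_of(target, camera): "xyz" ([x, y, z] in m, in world coordinates, good to about 4 mm: a listed point, or the origin of a listed thing).
The state is a dict: "time": time; "qpos": joint angles; "qd": joint speeds; "joint_torque": joint torques, N m; "position": TCP position; "tcp_rot": TCP orientation; "ft_force": force on the tool from outside, world axes, zero at the start; "ft_torque": the same for the moment, N m; "gripper_width": finger opening in m.
Only numpy, scipy, OpenCV 4.12 (cv2) and the standard library are available. Lean on these libraries where they do the work, as an engineer would, in place of code of your own. Each camera call takes 0.05 s, during which the arm holds its last target.

TASK

Pick up the slide flask with the red cap from the blue block, tip it cap end up to about 40 degrees in the air, wait there a moment and bring it back level for a moment, to even out the sample. Then, cap end uphill, lay its glass slide flush on the dark window in the middle of the sloped imaging stage, lined up with the window, and press it on gently (about 10 N); the stage has no clip, so finish while still gripping the flask and pressing it flush. Do not push the stage out of its set slope, and leave the other lab ware where it stands.

Things in the scene. Friction and masses are not known exactly. Their poses are not given: they have to be found in the camera images.
- flask_mid (a point): Red-capped slide flask, loose, 0.12 kg, 44 mm high: glass slide 90 x 44 x 5 mm, centred on it a pale chamber 54 long, 36 wide, 39 mm high, and a red cap (22 mm across) towards one end. Point: flask centre, 22 mm above the slide's underside. x along the slide to the cap, y across (grip the chamber across y), z up. Starts flat on the blue block, cap away from the robot within 45 degrees.
- flask_base (a point): Centre of the underside of the red-capped flask's slide; same axes as flask_mid, 22 mm below it.
- stage_face (a point): Middle of the sloped face of the imaging stage: rigid dark plate, 130 (uphill) x 116 mm, flat window 92 x 46 mm framed yellow in its middle. x up the slope (away from the robot within 20 degrees), y across, z out of the face. Slope set anew each time, 15 to 30 degrees; stiff hinge at the low edge, stays put under 25 N. Point is 66 to 83 mm above the table. Given slope is inexact: feel for contact.
- spare_mid (a point): Bystander: a like flask with a blue cap, loose on the table; centre of it, 22 mm up.
- dish: Bystander: round closed dish, 90 mm across, 14 mm high, red inside, loose on the table; origin at its underside.
- vial: Bystander: small white vial with red cap, 26 mm across, 50 mm high, loose; origin at its underside.
- amber: Bystander: amber bottle, 60 mm across, 110 mm high, loose; origin at its underside.
- bluebottle: Bystander: blue bottle, 60 mm across, 120 mm high, loose; origin at its underside.
- flask: The red-capped flask itself; origin and axes as flask_base.
- stage: The imaging stage's white base, fixed to the table (170 x 140 x 34 mm); origin at the centre of its underside, x the horizontal direction in which the slope rises, z up. A knob on its right side stands out 14 mm.
- rest: The fixed blue block under the flask, 140 x 110 x 12 mm; origin at the centre of its underside.

How it is judged:
By the outcome, as a careful person would: the job done as asked, in the order asked, and still so for the second after the job is handed in, while the arm keeps its last pose, push and grip.
It also fails if it takes over 64 s, if anything falls off the work surface, if the arm or the gripper's body presses on something with over 40 N, if the wrist force passes 120 N, or if a joint passes its speed limit or range.

## Working session

There is one attempt and no reset: what is moved stays moved. The work goes in short steps, each a Python script; the robot and the scene stay as the last script left them, time stands still between calls to the robot, and variables do not carry over. Pictures are saved under pics/ and viewed, and the job is handed in when it is done.

```bash
mkdir -p pics; python3 - <<'E'
from station import *
import cv2
for c in ["side","top","wrist"]:
    im=eyes.camera(c); cv2.imwrite(f"pics/{c}0.png",im[:,:,::-1])
    k=eyes.get_calibration(c); print(c,k)
    for t in ["flask_mid","flask_base","stage_face","stage","rest","spare_mid","dish","vial","amber","bluebottle"]:
        r=nets.place_of(t,c); print(t,[(round(d['conf'],2),[round(float(v),4) for v in d['xyz']]) for d in r[:2]])
print(telemetry.read_state())
E
```

```text
side {'fx': 524.4196700940489, 'fy': 524.4196700940489, 'cx': 322.9037438396832, 'cy': 237.45384511994578, 'xyz': array([ 0.31377555, -0.67370641,  0.92957339]), 'attitude': array([-0.33128999,  0.9238719 , -0.18181268,  0.06043023])}
flask_mid [(0.69, [0.499, 0.2417, 0.0313])]
flask_base [(0.86, [0.5017, 0.2422, 0.013])]
stage_face [(0.8, [0.4982, -0.168, 0.0661])]
stage [(0.91, [0.4984, -0.1577, -0.0017])]
rest [(0.85, [0.503, 0.2544, 0.0013])]
spare_mid [(0.81, [0.6283, 0.0044, 0.0215])]
dish [(0.84, [0.7599, 0.0355, -0.002])]
vial [(0.56, [0.4017, 0.0163, 0.0026])]
amber [(0.59, [0.6431, 0.4215, -0.0029])]
bluebottle [(0.62, [0.6224, -0.41, 0.0036]), (0.56, [0.4967, 0.243, 0.0311])]
top {'fx': 498.3179524806008, 'fy': 498.3179524806008, 'cx': 326.6739832414611, 'cy': 239.98045654484127, 'xyz': array([ 0.48876296, -0.01306953,  1.18348648]), 'attitude': array([-0.03815672,  0.70699115, -0.70542249,  0.03296506])}
flask_mid [(0.97, [0.5011, 0.2457, 0.0331])]
flask_base [(0.71, [0.6262, 0.0064, 0.0186]), (0.68, [0.5004, 0.2446, 0.0116])]
stage_face [(0.84, [0.4938, -0.1609, 0.078])]
[... 622 characters left out ...]
bluebottle []
{'time': 1.65, 'qpos': array([ 9.30253466e-01,  2.58597273e-01,  1.53500255e+00,  3.76991373e-05,
        1.34798137e+00, -2.02834249e-01]), 'qd': array([-6.31879918e-04,  9.27620994e-04, -2.71882810e-03,  2.40101806e-03,
        5.34494513e-04, -3.04164096e-05]), 'joint_torque': array([-6.00500171e-04, -4.37191343e+01, -2.84301442e+01,  7.19250971e-02,
        3.12272098e-02,  6.66210639e-06]), 'position': array([0.23311728, 0.49816651, 0.23565318]), 'tcp_rot': array([ 0.59664429, -0.59661711, -0.37951439,  0.37951607]), 'ft_force': array([ 0.13478125,  0.2663433 , -1.59730372]), 'ft_torque': array([ 0.01768722, -0.01802946,  0.00296822]), 'gripper_width': 0.09278273089473224}
```

View pictures.

View pics/top0.png

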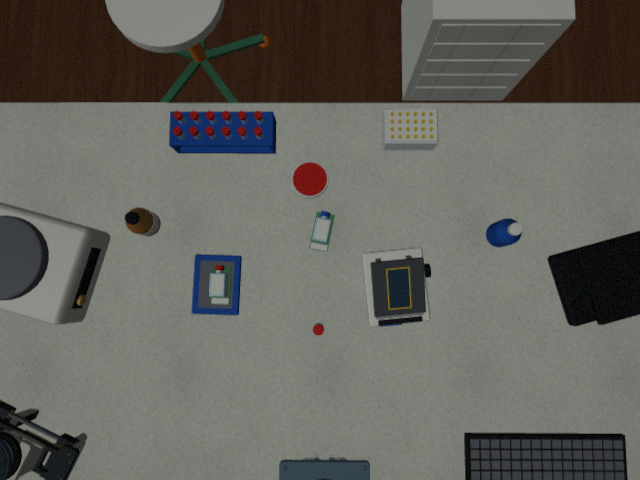

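View pics/side0.png

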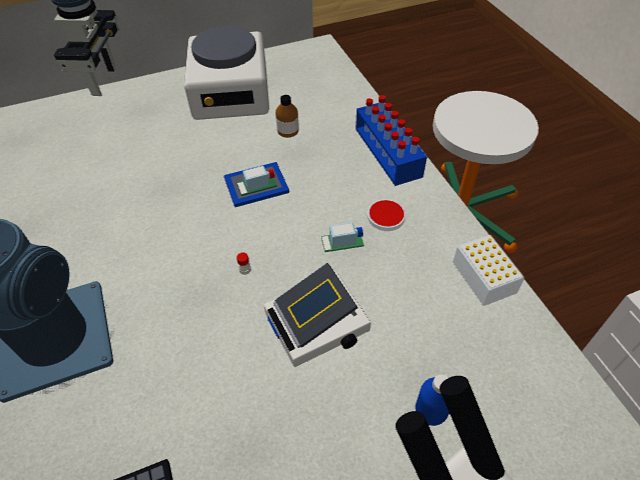

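View pics/wrist0.png

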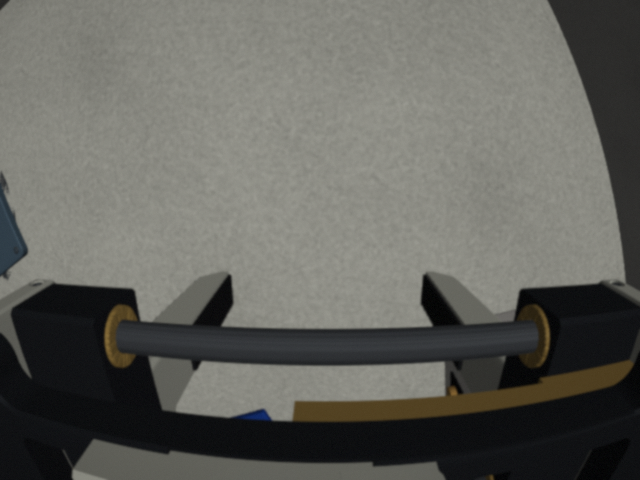

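```bash
cat > h.py <<'E'
from station import *
import numpy as np, cv2
from scipy.spatial.transform import Rotation as R
def Rq(q): q=np.asarray(q); return R.from_quat(np.r_[q[1:],q[0]])
def qR(r):
    q=(r if isinstance(r,R) else R.from_matrix(r)).as_quat(); return [float(q[3]),float(q[0]),float(q[1]),float(q[2])]
def down(yaw,s=1):
    # tool y down, tool x horizontal at yaw
    x=np.array([np.cos(yaw),np.sin(yaw),0])*s; y=np.array([0,0,-1.]); return np.c_[x,y,np.cross(x,y)]
def st(): return telemetry.read_state()
def rays(cal,uv):
    uv=np.atleast_2d(uv).astype(float); d=np.c_[(uv[:,0]-cal['cx'])/cal['fx'],(uv[:,1]-cal['cy'])/cal['fy'],np.ones(len(uv))]
    return Rq(cal['attitude']).apply(d/np.linalg.norm(d,axis=1)[:,None])
def wrays(cal,uv):
    uv=np.atleast_2d(uv).astype(float); a=np.c_[(uv[:,0]-cal['cx'])/cal['fx'],(uv[:,1]-cal['cy'])/cal['fy']]
    th=np.linalg.norm(a,axis=1); d=np.c_[a/np.maximum(th,1e-9)[:,None]*np.sin(th)[:,None],np.cos(th)]
    return Rq(cal['attitude']).apply(d)
def proj(cal,P,fish=False):
    P=np.atleast_2d(P); c=Rq(cal['attitude']).inv().apply(P-cal['xyz'])
    if fish:
        rr=np.linalg.norm(c[:,:2],axis=1); th=np.arctan2(rr,c[:,2]); k=th/np.maximum(rr,1e-9); 
        return np.c_[c[:,0]*k*cal['fx']+cal['cx'],c[:,1]*k*cal['fy']+cal['cy']]
    return np.c_[c[:,0]/c[:,2]*cal['fx']+cal['cx'],c[:,1]/c[:,2]*cal['fy']+cal['cy']]
def save(im,n): cv2.imwrite(f"pics/{n}.png",im[:,:,::-1])
def state_pr(t=''):
    s=st(); print(t,'t',round(s['time'],2),'p',np.round(s['position'],4),'F',np.round(s['ft_force'],2),'T',np.round(s['ft_torque'],2),'w',round(s['gripper_width'],4)); return s
E
python3 - <<'E'
from h import *
s=st(); c=eyes.get_calibration("wrist"); T=Rq(s['tcp_rot'])
print(T.inv().apply(c['xyz']-s['position']), (T.inv()*Rq(c['attitude'])).as_matrix().round(3)); print(T.as_matrix().round(3))
for nm in ['top','side']:
    im=cv2.imread(f'pics/{nm}0.png')
    a=im[240:340,340:450] if nm=='top' else im[255:370,255:380]
    b=im[245:325,180:260] if nm=='top' else im[150:215,215:300]
    cv2.imwrite(f'pics/{nm}_st.png',cv2.resize(a,None,fx=5,fy=5,interpolation=cv2.INTER_CUBIC))
    cv2.imwrite(f'pics/{nm}_fl.png',cv2.resize(b,None,fx=6,fy=6,interpolation=cv2.INTER_CUBIC))
E
```

```text
[ 0.00025907 -0.1500748   0.06706454] [[ 1.     0.     0.   ]
 [-0.    -0.246  0.969]
 [ 0.    -0.969 -0.246]]
[[ 0.424 -0.    -0.906]
 [ 0.906  0.     0.424]
 [ 0.    -1.     0.   ]]
```

View pics/top_st.png

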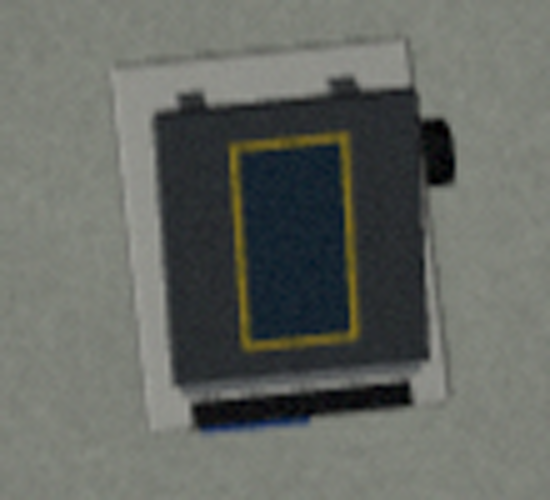

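View pics/side_st.png

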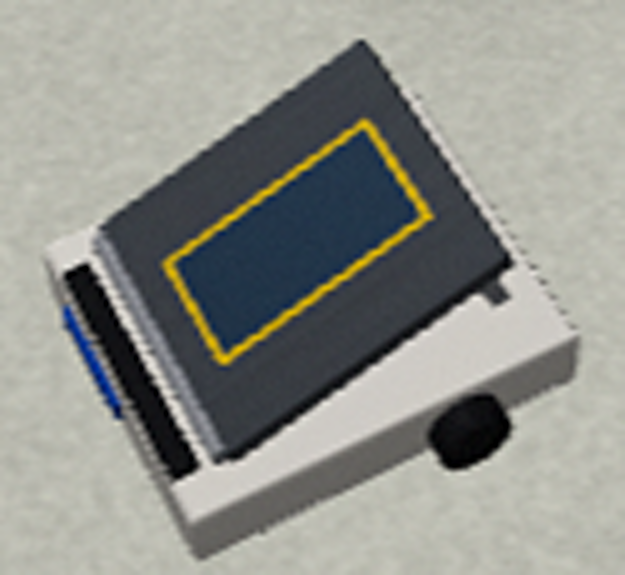

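View pics/top_fl.png

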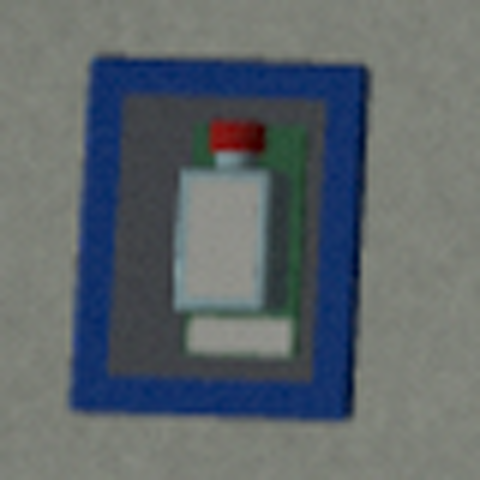

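```bash
cat >> h.py <<'E'
def yellow_quad(im,k=1):
    big=cv2.resize(im,None,fx=4,fy=4,interpolation=cv2.INTER_CUBIC)
    h=cv2.cvtColor(big,cv2.COLOR_RGB2HSV); m=((h[...,0]>18)&(h[...,0]<34)&(h[...,1]>110)&(h[...,2]>70)).astype(np.uint8)
    return m
def quad_from_mask(m):
    # biggest hull among components
    n,l,s,_=cv2.connectedComponentsWithStats(m)
    i=1+np.argmax([s[j,2]*s[j,3] for j in range(1,n)])
    pts=np.argwhere(l==i)[:,::-1].astype(np.float32)
    hull=cv2.convexHull(pts); q=cv2.approxPolyN(hull,4) if hasattr(cv2,'approxPolyN') else cv2.approxPolyDP(hull,0.05*cv2.arcLength(hull,True),True)
    return (q.reshape(-1,2)+.5)/4-.5, s[i]
E
python3 - <<'E'
from h import *
from scipy.optimize import least_squares
Q={}
for nm,(y0,y1,x0,x1) in dict(top=(240,340,340,450),side=(255,370,255,380)).items():
    im=cv2.imread(f'pics/{nm}0.png')[y0:y1,x0:x1,::-1].copy()
    q,s=quad_from_mask(yellow_quad(im)); q=q+[x0,y0]; Q[nm]=q; print(nm,q.round(2).tolist(),s)
cal={n:eyes.get_calibration(n) for n in Q}
def model(p):
    Rm=R.from_euler('ZYX',[p[3],-p[4],p[5]]); l,w=p[6],p[7]
    return p[:3]+Rm.apply(np.array([[l,w,0],[l,-w,0],[-l,-w,0],[-l,w,0]])/2)
p0=[.496,-.162,.075,.06,.38,0,.095,.049]
def order(q,P,c):
    pr=proj(c,P); best=min(([np.roll(qq,k,0) for qq in (q,q[::-1]) for k in range(4)]),key=lambda z:((z-pr)**2).sum()); return best
P0=model(p0)
O={n:order(Q[n],P0,cal[n]) for n in Q}
f=lambda p:np.concatenate([(proj(cal[n],model(p))-O[n]).ravel() for n in Q])
r=least_squares(f,p0); print(r.x.round(4),np.degrees(r.x[3:6]).round(2),r.fun.round(2))
E
```

```text
top [[387.79, 310.13], [385.08, 268.16], [409.47, 265.59], [411.55, 307.69]] [ 183  105  105  177 3673]
side [[298.57, 328.66], [286.17, 306.89], [328.13, 277.27], [341.77, 298.0]] [ 129   94  218  199 4751]
[ 0.4935 -0.1638  0.0749  0.1011  0.3873  0.0149  0.1001  0.0537] [ 5.79 22.19  0.86] [-0.06  0.18 -0.04  0.2  -0.03  0.09 -0.05  0.17  0.17 -0.06  0.18  0.02
  0.1  -0.08  0.13  0.05]
```

```bash
python3 - <<'E'
from h import *
c=eyes.get_calibration('top')
for uv in ([ [180+308/6,245+125/6],[180+293/6,245+355/6] ],):
    d=rays(c,uv); P=c['xyz']+d*((0.017-c['xyz'][2])/d[:,2])[:,None]; print(P, np.degrees(np.arctan2(*(P[0]-P[1])[[1,0]])))
yaw=np.arctan2(*(P[0]-P[1])[[1,0]])
print(planner.inverse_kinematics([.5,.244,.22],qR(down(yaw+np.pi/2))))
bot.goto([.5,.244,.22],qR(down(yaw+np.pi/2)))
s=state_pr(); cal=eyes.get_calibration('wrist'); im=eyes.camera('wrist'); save(im,'w1')
for t in ['flask_mid','flask_base']: print(nets.place_of(t,'wrist')[:1])
np.save('w1cal.npy',cal,allow_pickle=True)
E
```

```text
[[0.54521354 0.218965   0.017     ]
 [0.4560597  0.22284155 0.017     ]] -2.489741327875301
[ 2.53509327e-01  2.80838286e-01  1.54400694e+00 -4.44089210e-16
  1.31674742e+00 -1.27383282e+00]
 t 3.03 p [0.4996 0.2447 0.2201] F [-1.14  0.77 -0.2 ] T [0.02 0.04 0.05] w 0.0929
[{'xyz': [0.503, 0.2461, 0.0347], 'conf': 0.97}]
[]
```

View pics/w1.png

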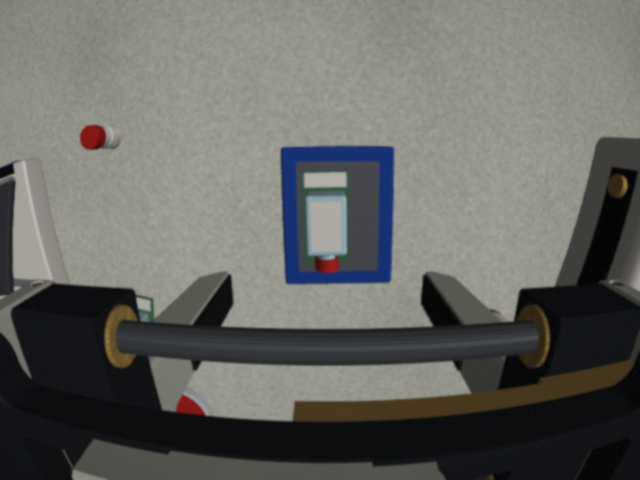

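```bash
cat > ov.py <<'E'
from h import *
def flask_wire(base,Rm):
    def rect(l,w,z): return np.array([[l,w,z],[l,-w,z],[-l,-w,z],[-l,w,z]])*[.5,.5,1]
    out=[]
    for l,w,z in [(.09,.044,.005),(.054,.036,.044),(.054,.036,.005)]:
        out.append(np.asarray(base)+rect(l,w,z)@np.asarray(Rm).T)
    return out
def overlay(im,cal,polys,fish,box,k,name):
    x0,y0,x1,y1=box
    b=cv2.resize(im[y0:y1,x0:x1],None,fx=k,fy=k,interpolation=cv2.INTER_CUBIC)
    cols=[(255,0,255),(255,128,0),(0,255,0),(0,255,255)]
    for i,P in enumerate(polys):
        P=np.concatenate([P+(np.roll(P,-1,0)-P)*t for t in np.linspace(0,1,8,endpoint=False)]).reshape(8,len(P),3).transpose(1,0,2).reshape(-1,3)
        q=((proj(cal,P,fish)-[x0,y0]+.5)*k-.5)
        cv2.polylines(b,[np.round(q*8).astype(np.int32)],True,cols[i%4],1,cv2.LINE_AA,3)
    save(b,name)
E
python3 - <<'E'
from ov import *
cal=np.load('w1cal.npy',allow_pickle=True).item(); im=cv2.imread('pics/w1.png')[:,:,::-1].copy()
yaw=np.radians(-2.5)
overlay(im,cal,flask_wire([.5015,.2455,.012],R.from_euler('z',yaw).as_matrix()),True,(280,140,400,290),4,'w1o')
E
```

```text
(no output)
```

View pics/w1o.png

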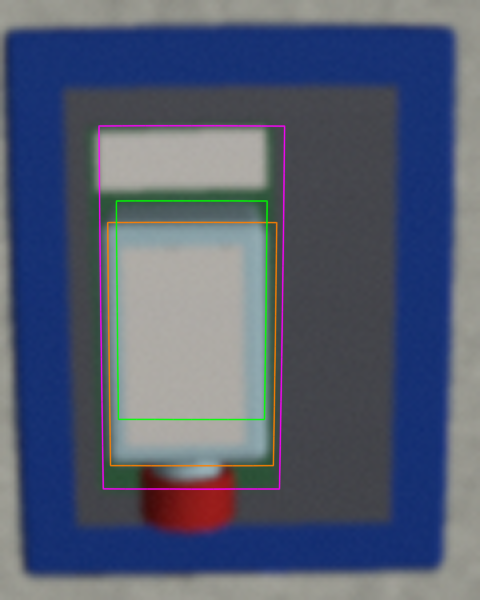

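```bash
python3 - <<'E'
from ov import *
cal=np.load('w1cal.npy',allow_pickle=True).item(); im=cv2.imread('pics/w1.png')[:,:,::-1].copy()
yaw=np.radians(-1.5)
overlay(im,cal,flask_wire([.5012,.2440,.012],R.from_euler('z',yaw).as_matrix()),True,(280,140,400,290),4,'w1o2')
E
```

```text
(no output)
```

View pics/w1o2.png

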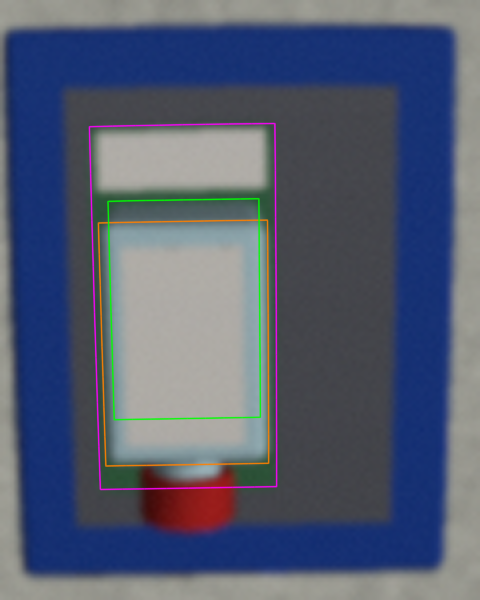

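```bash
cat >> h.py <<'E'
def tool_for(Rf):
    # tool matrix gripping flask with rotation Rf: tool x=flask y, tool y=-flask z, tool z=-flask x
    Rf=np.asarray(Rf); return np.c_[Rf[:,1],-Rf[:,2],-Rf[:,0]]
def flaskR(yaw,slope,roll=0): return R.from_euler('ZYX',[yaw,-slope,roll]).as_matrix()
YF=np.radians(-1.8)
E
python3 - <<'E'
from h import *
ik=lambda p,Rf: planner.inverse_kinematics(p,qR(tool_for(Rf)))
print(np.round(ik([.5012,.2442,.038],flaskR(YF,0)),2))
for x in (.42,.46,.5):
    print(x,ik([x,.244,.25],flaskR(YF,np.radians(40))))
yw,sl=np.radians(5.8),np.radians(22.2)
Rs=flaskR(yw,sl)
for d in (.028,.08,.13): print(d,ik(np.array([.4935,-.1638,.0749])+Rs[:,2]*d,Rs))
# grasp
q=qR(tool_for(flaskR(YF,0)))
bot.goto([.5012,.2442,.12],q)
print(bot.move_linear([.5012,.2442,.0385],feed=.08,f_stop=6))
state_pr('at')
hand.grip(0.0,40); state_pr('grip')
E
```

```text
[ 0.25  0.48  1.75 -0.    0.91 -1.29]
0.42 [ 0.5540124  -0.11727526  2.12404455 -0.64903778  0.62812876 -0.55032668]
0.46 [ 0.49005463 -0.0621627   2.07626583 -0.61538674  0.58799044 -0.62447614]
0.5 [ 0.43752744 -0.00477734  2.02174206 -0.57976941  0.55893109 -0.69376772]
0.028 [-0.75432807  0.17704344  2.10280384  0.48492488  0.65849731 -2.78289059]
0.08 [-0.79516436  0.06788596  2.0774131   0.42677271  0.79372658 -2.73799687]
0.13 [-0.83767462 -0.0266932   2.03985581  0.39023828  0.92973898 -2.71379957]
False
at t 4.83 p [0.5016 0.2443 0.039 ] F [ 0.75 -0.06  0.39] T [ 0.02 -0.   -0.01] w 0.0931
grip t 5.76 p [0.5012 0.2442 0.0385] F [-0.3  -0.15  0.53] T [ 0.   -0.06  0.01] w 0.0358
```

```bash
python3 - <<'E'
from h import *
ql=qR(tool_for(flaskR(YF,0)))
bot.move_linear([.5012,.2442,.10],feed=.08)
bot.move_linear([.46,.22,.22],feed=.12)
state_pr('lift')
bot.move_linear([.45,.22,.25],feed=.03,attitude=qR(tool_for(flaskR(YF,np.radians(40)))))
s=state_pr('tip'); print(tool_for(np.eye(3)).shape, (-Rq(s['tcp_rot']).as_matrix()[:,2]).round(3))
save(eyes.camera('side'),'side_tip')
bot.pause(1.7)
s=state_pr('tip end'); print(np.degrees(np.arcsin(-Rq(s['tcp_rot']).as_matrix()[2,2])))
bot.move_linear([.46,.20,.25],feed=.03,attitude=ql)
s=state_pr('level'); print(np.degrees(np.arcsin(-Rq(s['tcp_rot']).as_matrix()[2,2])))
bot.pause(1.5)
np.save('w2cal.npy',eyes.get_calibration('wrist'),allow_pickle=True)
save(eyes.camera('wrist'),'w2'); save(eyes.camera('side'),'side_lev'); state_pr('end')
E
python3 - <<'E'
import cv2
a=cv2.imread('pics/side_tip.png')[30:230,150:350]; b=cv2.imread('pics/side_lev.png')[30:230,150:350]
cv2.imwrite('pics/tl.png',cv2.resize(cv2.hconcat([a,b]),None,fx=2,fy=2))
E
```

```text
lift t 7.9 p [0.4598 0.2199 0.2193] F [-0.8   0.28 -1.19] T [ 0.03 -0.03 -0.02] w 0.0354
tip t 9.19 p [0.4502 0.2201 0.2501] F [ 0.43 -0.17 -1.42] T [ 0.01  0.41 -0.04] w 0.0357
(3, 3) [ 0.766 -0.024  0.643]
tip end t 10.94 p [0.45 0.22 0.25] F [-0.35 -0.92 -0.74] T [ 0.01  0.51 -0.02] w 0.0357
40.0016716447877
level t 12.35 p [0.4596 0.2001 0.25  ] F [-0.41 -0.21 -1.63] T [ 0.07 -0.01 -0.  ] w 0.0357
0.02454216820894485
end t 13.95 p [0.46 0.2  0.25] F [-0.81 -0.1  -1.31] T [-0.02 -0.02  0.03] w 0.0358
```

View pics/tl.png

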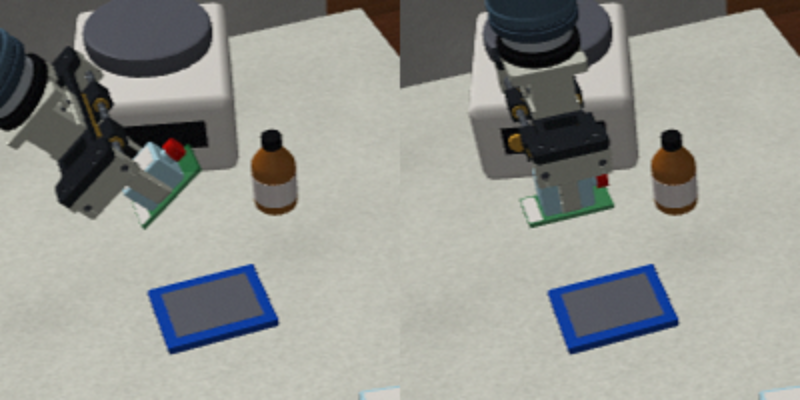

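View pics/w2.png

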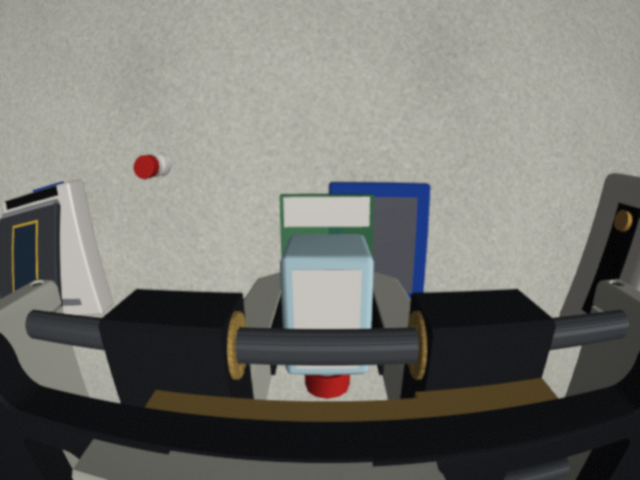

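```bash
python3 - <<'E'
from ov import *
cal=np.load('w2cal.npy',allow_pickle=True).item(); im=cv2.imread('pics/w2.png')[:,:,::-1].copy()
Rf=flaskR(YF,0)
overlay(im,cal,flask_wire(np.array([.46,.20,.25])-.0265*Rf[:,2],Rf),True,(250,170,410,400),3,'w2o')
E
```

```text
(no output)
```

View pics/w2o.png

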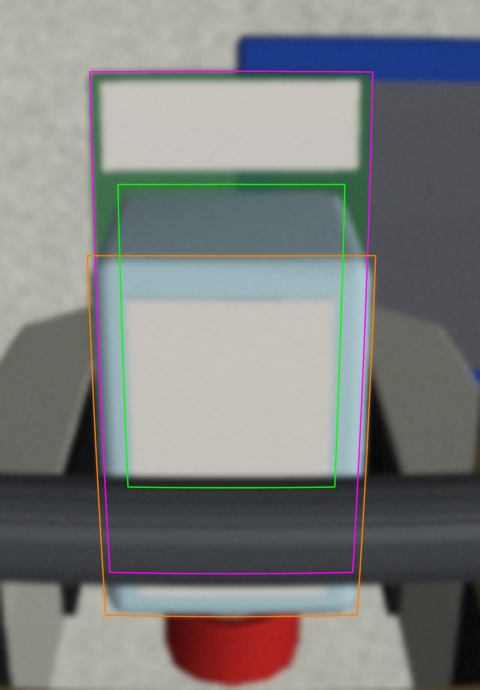

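```bash
cat >> h.py <<'E'
YS,SS,RS0=np.radians(5.8),np.radians(22.2),np.radians(0.)
C0=np.array([.4935,-.1638,.0749])
E
python3 - <<'E'
from h import *
Rs=flaskR(YS,SS); q=qR(tool_for(Rs))
p=C0+Rs[:,0]*.10+Rs[:,2]*.12
print(planner.inverse_kinematics(p,q))
bot.move_linear([.44,.08,.27],feed=.15)
bot.goto(p,q); bot.pause(.5)
s=state_pr()
np.save('w3cal.npy',eyes.get_calibration('wrist'),allow_pickle=True)
im=eyes.camera('wrist'); save(im,'w3')
print(nets.place_of('stage_face','wrist')[:1])
state_pr()
E
```

```text
[-0.65120172  0.09764956  1.83173953  0.32350056  0.94809667 -2.47804336]
 t 16.45 p [ 0.5406 -0.1587  0.2239] F [-0.15 -0.03 -1.6 ] T [ 0.01  0.3  -0.02] w 0.0361
[{'xyz': [0.4905, -0.166, 0.0715], 'conf': 0.94}]
 t 16.55 p [ 0.5405 -0.1589  0.2238] F [-0.52  0.67 -0.68] T [ 0.05  0.26 -0.01] w 0.0363
```

View pics/w3.png

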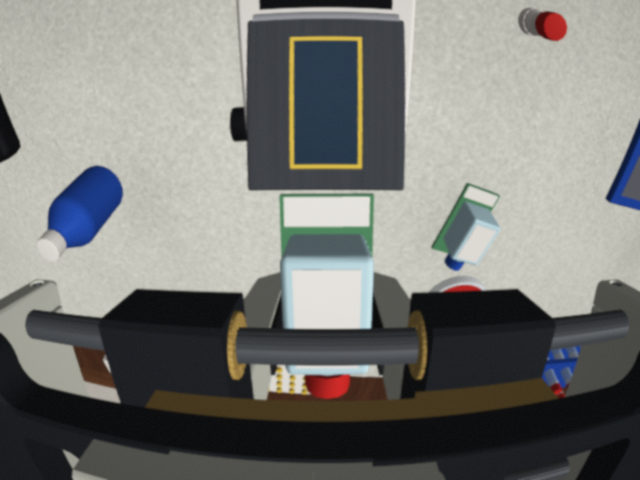

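```bash
cat > fit.py <<'E'
from h import *
from scipy.optimize import least_squares
views=[('top','pics/top0.png',None,(240,340,340,450)),('side','pics/side0.png',None,(255,370,255,380)),('w','pics/w3.png','w3cal.npy',(20,190,260,390))]
Q={};cal={}
def model(p):
    Rm=R.from_euler('ZYX',[p[3],-p[4],p[5]]); l,w=.1,.054
    return p[:3]+Rm.apply(np.array([[l,w,0],[l,-w,0],[-l,-w,0],[-l,w,0]])/2)
p0=np.array([.4935,-.1638,.0749,.101,.387,0])
for n,f,c,(y0,y1,x0,x1) in views:
    im=cv2.imread(f)[y0:y1,x0:x1,::-1].copy(); q,_=quad_from_mask(yellow_quad(im)); q=q+[x0,y0]
    cal[n]=np.load(c,allow_pickle=True).item() if c else eyes.get_calibration(n)
    pr=proj(cal[n],model(p0),n=='w'); Q[n]=min([np.roll(z,k,0) for z in (q,q[::-1]) for k in range(4)],key=lambda z:((z-pr)**2).sum())
    print(n,(Q[n]-pr).round(1).tolist())
def fit(ns):
    f=lambda p:np.concatenate([(proj(cal[n],model(p),n=='w')-Q[n]).ravel() for n in ns])
    r=least_squares(f,p0,x_scale=[.01,.01,.01,.1,.1,.1]); print(ns,r.x[:3].round(4),np.degrees(r.x[3:]).round(2),'rms',np.sqrt((r.fun**2).mean()).round(2))
for ns in (['w'],['top','side'],['top','w'],['side','w'],['top','side','w']): fit(ns)
E
python3 fit.py
```

```text
top [[0.2, -0.2], [-0.0, -0.3], [-0.1, -0.1], [0.2, -0.1]]
side [[-0.2, 0.0], [-0.1, 0.0], [-0.1, 0.1], [-0.2, -0.0]]
w [[-1.1, 0.1], [-0.3, 0.1], [-1.4, 1.3], [-1.3, -0.5]]
['w'] [ 0.4944 -0.1646  0.0738] [ 6.09 20.63  3.59] rms 0.09
['top', 'side'] [ 0.4935 -0.1638  0.0749] [ 5.83 22.09  0.57] rms 0.12
['top', 'w'] [ 0.4941 -0.1646  0.0739] [ 6.05 21.47  2.58] rms 0.22
['side', 'w'] [ 0.4936 -0.1646  0.0752] [ 6.09 22.12  2.06] rms 0.32
['top', 'side', 'w'] [ 0.4937 -0.1645  0.0749] [ 6.07 22.01  1.6 ] rms 0.3
```

```bash
cat >> h.py <<'E'
YS,SS=np.radians(6.0),np.radians(22.0)
C0=np.array([.4940,-.1645,.0747])
OFF=.0265
def avg(n=12,dt=.02):
    F=[];T=[]
    for _ in range(n):
        s=st(); F.append(s['ft_force']); T.append(s['ft_torque']); bot.pause(dt)
    return np.mean(F,0),np.mean(T,0),np.std(F,0),s
E
python3 - <<'E'
from h import *
Rs=flaskR(YS,SS); q=qR(tool_for(Rs))
bot.move_linear(C0+Rs[:,2]*(OFF+.06),feed=.08,attitude=q)
bot.move_linear(C0+Rs[:,2]*(OFF+.012),feed=.05)
bot.pause(.4)
F,T,sd,s=avg(); print(F.round(2),T.round(3),sd.round(2)); np.save('base.npy',np.r_[F,T])
state_pr()
np.save('w4cal.npy',eyes.get_calibration('wrist'),allow_pickle=True)
save(eyes.camera('wrist'),'w4');save(eyes.camera('side'),'s4');save(eyes.camera('top'),'t4')
print(s['position']-(C0+Rs[:,2]*(OFF+.012)))
from ov import *
rect=lambda l,w:C0+np.array([[l,w,0],[l,-w,0],[-l,-w,0],[-l,w,0]])/2@Rs.T
for n,cn,fi,box,k in [('w4','wrist',True,(240,130,410,300),4),('s4','side',False,(250,240,390,380),5)]:
    im=cv2.imread(f'pics/{n}.png')[:,:,::-1].copy()
    overlay(im,eyes.get_calibration(cn),[rect(.1,.054),*flask_wire(st()['position']-OFF*Rs[:,2],Rs)],fi,box,k,n+'o')
E
```

```text
[ 0.08  0.04 -1.29] [ 0.024  0.257 -0.013] [0.54 0.35 0.57]
 t 19.72 p [ 0.4797 -0.166   0.1104] F [-0.28 -0.18 -1.66] T [-0.01  0.26 -0.01] w 0.0356
[-1.08836077e-05 -3.41530418e-05  2.60048793e-05]
```

View pics/w4o.png

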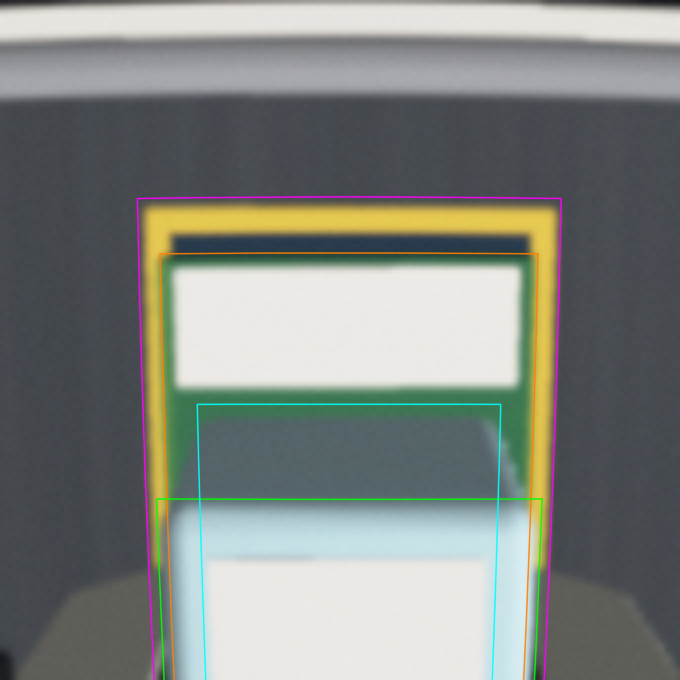

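View pics/s4o.png

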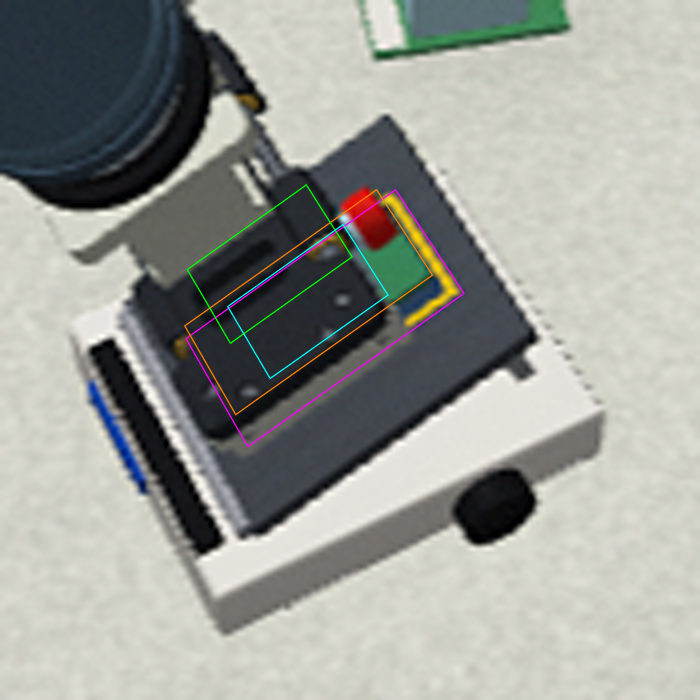

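```bash
python3 - <<'E'
from h import *
Rs=flaskR(YS,SS); n=Rs[:,2]; B=np.load('base.npy')
r=bot.move_linear(C0+n*(OFF-.006),feed=.012,f_stop=3.5)
F,T,sd,s=avg(); 
print(r,'height along n rel:',(s['position']-C0)@n-OFF,'F tool',(Rs.T@(F-B[:3])).round(2),'T flaskframe',(Rs.T@(T-B[3:])).round(3)); state_pr()
np.save('w5cal.npy',eyes.get_calibration('wrist'),allow_pickle=True)
save(eyes.camera('wrist'),'w5')
a=cv2.imread('pics/w5.png')[130:300,240:410]; cv2.imwrite('pics/w5z.png',cv2.resize(a,None,fx=4,fy=4,interpolation=cv2.INTER_CUBIC))
E
```

```text
True height along n rel: 3.0201631019310254e-05 F tool [1.09 0.15 5.98] T flaskframe [-0.058 -0.433  0.044]
 t 21.04 p [ 0.484  -0.1655  0.0993] F [-0.33 -0.48  5.92] T [-0.04 -0.26  0.05] w 0.0358
```

View pics/w5z.png

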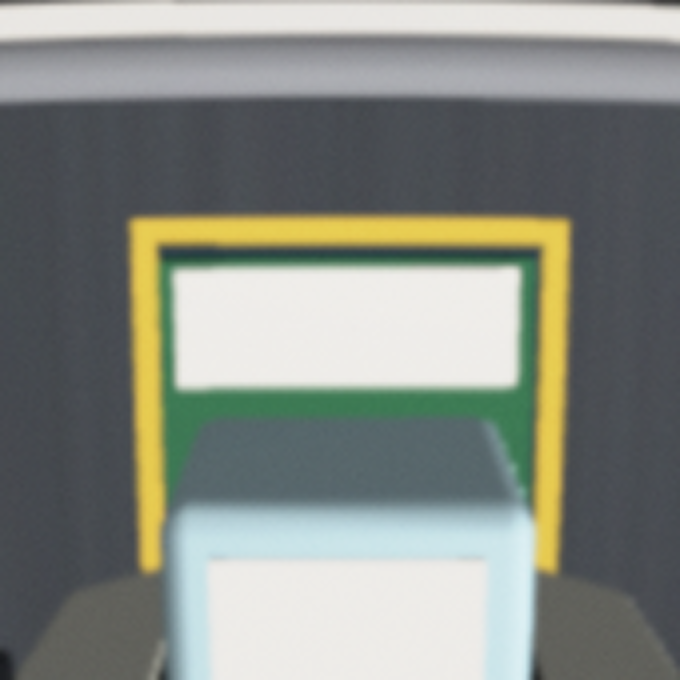

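```bash
python3 - <<'E'
from h import *
for sl in (23,24):
    Rs=flaskR(YS,np.radians(sl)); n=Rs[:,2]; q=qR(tool_for(Rs))
    bot.move_linear(C0+n*(OFF+.0025),feed=.02,attitude=q); bot.pause(.2)
    B=np.r_[avg(8)[:2]].ravel()
    r=bot.move_linear(C0+n*(OFF-.003),feed=.008,f_stop=3.5)
    F,T,sd,s=avg(10)
    print(sl,r,'h mm',1e3*((s['position']-C0)@n-OFF),'B',(Rs.T@B[3:]).round(3),'F',(Rs.T@(F-B[:3])).round(2),'T',(Rs.T@(T-B[3:])).round(3),round(s['time'],2))
E
```

```text
23 True h mm 0.5417404685382834 B [ 0.056  0.288 -0.027] F [ 1.56 -0.14  6.29] T [ 0.003 -0.002  0.033] 22.27
24 True h mm 1.2772274829702877 B [ 0.023  0.303 -0.014] F [1.24 0.35 6.72] T [0.033 0.077 0.004] 23.4
```

```bash
python3 - <<'E'
from h import *
Rs=flaskR(YS,np.radians(22.2)); n=Rs[:,2]; q=qR(tool_for(Rs))
bot.move_linear(C0+n*(OFF+.002),feed=.02,attitude=q); bot.pause(.3)
B=np.r_[avg(15)[:2]].ravel(); np.save('base.npy',B)
r=bot.move_linear(C0+n*(OFF-.003),feed=.008,f_stop=3.5)
for i in range(8):
    F,T,sd,s=avg(10); f=Rs.T@(F-B[:3]); t=Rs.T@(T-B[3:])
    h=(s['position']-C0)@n-OFF
    print(r,'h mm',round(1e3*h,3),'F',f.round(2),'T',t.round(3),'rx',((-t[1]-.18*f[0])/f[2]).round(4),'lat',(1e3*(Rs.T@(s['position']-C0)))[:2].round(2),round(s['time'],2))
    if f[2]>9.3: break
    bot.move_linear(s['position']-n*(.0001 if f[2]>7 else .0002),feed=.01)
save(eyes.camera('wrist'),'w6')
a=cv2.imread('pics/w6.png')[130:300,240:410]; cv2.imwrite('pics/w6z.png',cv2.resize(a,None,fx=4,fy=4,interpolation=cv2.INTER_CUBIC))
E
```

```text
True h mm 0.011 F [1.84 0.07 6.56] T [-0.048 -0.172  0.031] rx -0.0241 lat [ 0.1  -0.04] 24.76
True h mm -0.006 F [-0.83  0.64  7.96] T [-0.015  0.068  0.015] rx 0.0102 lat [ 0.07 -0.08] 25.19
True h mm 0.013 F [-0.43  0.54  7.78] T [0.007 0.008 0.048] rx 0.009 lat [ 0.11 -0.07] 25.61
True h mm 0.025 F [-1.07  0.75  8.03] T [-0.021  0.044  0.033] rx 0.0185 lat [ 0.1  -0.07] 26.02
True h mm 0.037 F [-0.57  0.51  7.19] T [-0.004  0.03   0.033] rx 0.0101 lat [ 0.12 -0.11] 26.44
True h mm 0.024 F [-0.7   0.48  7.42] T [-0.006  0.006  0.034] rx 0.0162 lat [ 0.1  -0.09] 26.86
True h mm 0.025 F [-0.51  0.52  7.19] T [-0.015  0.017  0.028] rx 0.0103 lat [ 0.1  -0.09] 27.27
True h mm 0.016 F [-0.55  0.69  7.37] T [-0.006  0.031  0.037] rx 0.0092 lat [ 0.09 -0.09] 27.69
```

View pics/w6z.png

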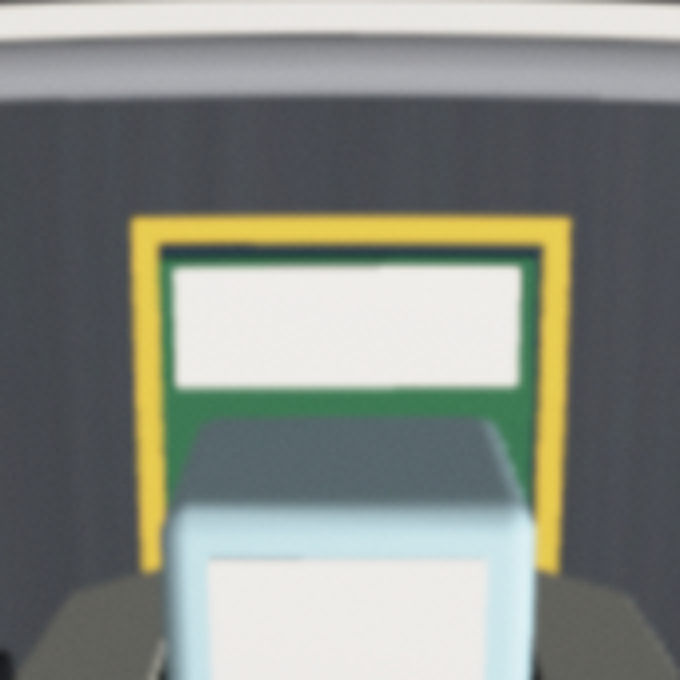

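```bash
python3 - <<'E'
from h import *
Rs=flaskR(YS,np.radians(22.2)); n=Rs[:,2]; B=np.load('base.npy')
s=st(); lat=Rs.T@(s['position']-C0)
for hc in np.arange(-.0001,-.003,-.0002):
    bot.move_linear(C0+Rs[:,0]*.0001+n*(OFF+hc),feed=.01); bot.pause(.15)
    F,T,sd,s=avg(10); f=Rs.T@(F-B[:3]); t=Rs.T@(T-B[3:])
    print('cmd',round(hc*1e3,2),'h mm',round(1e3*((s['position']-C0)@n-OFF),3),'F',f.round(2),'T',t.round(3),'rx',((-t[1]-.18*f[0])/f[2]).round(4),round(s['time'],2))
    if f[2]>9.4: break
E
```

```text
cmd -0.1 h mm 0.017 F [-0.78  0.26  7.61] T [-0.047  0.049  0.021] rx 0.0119 28.56
cmd -0.3 h mm 0.009 F [-1.68  0.94 10.99] T [-0.007  0.196  0.015] rx 0.0097 29.12
```

```bash
python3 - <<'E'
from h import *
Rs=flaskR(YS,np.radians(22.2)); n=Rs[:,2]; B=np.load('base.npy')
bot.move_linear(C0+Rs[:,0]*.0001+n*(OFF-.00024),feed=.01)
for _ in range(2):
    bot.pause(.4)
    F,T,sd,s=avg(12); f=Rs.T@(F-B[:3]); t=Rs.T@(T-B[3:]); print('F',f.round(2),'T',t.round(3),round(s['time'],2),s['gripper_width'])
save(eyes.camera('side'),'s7'); save(eyes.camera('wrist'),'w7'); save(eyes.camera('top'),'t7')
for a in ('spare_mid','dish','vial','amber','bluebottle'): print(a,[np.round(d['xyz'],3).tolist() for d in nets.place_of(a,'top')[:1]])
A=cv2.imread('pics/s7.png')[240:380,250:390]; A2=cv2.imread('pics/side0.png')[240:380,250:390]
cv2.imwrite('pics/s7z.png',cv2.resize(cv2.hconcat([A,A2]),None,fx=2.8,fy=2.8,interpolation=cv2.INTER_CUBIC))
E
```

```text
F [-1.49  0.63  9.97] T [-0.033  0.143  0.024] 29.98 0.03599347943959175
F [-1.12  0.65  9.91] T [-0.033  0.149  0.037] 30.57 0.03588041621850759
spare_mid [[0.629, 0.003, 0.022]]
dish [[0.756, 0.037, 0.002]]
vial [[0.397, 0.018, 0.002]]
amber [[0.645, 0.424, -0.001]]
bluebottle [[0.62, -0.412, -0.0]]
```

View pics/s7z.png

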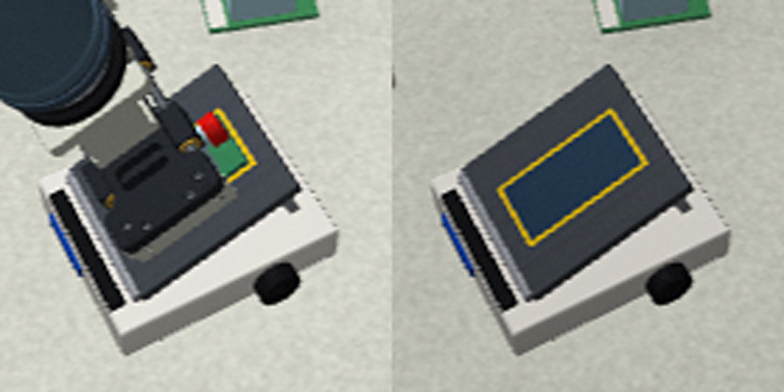

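View pics/w7.png

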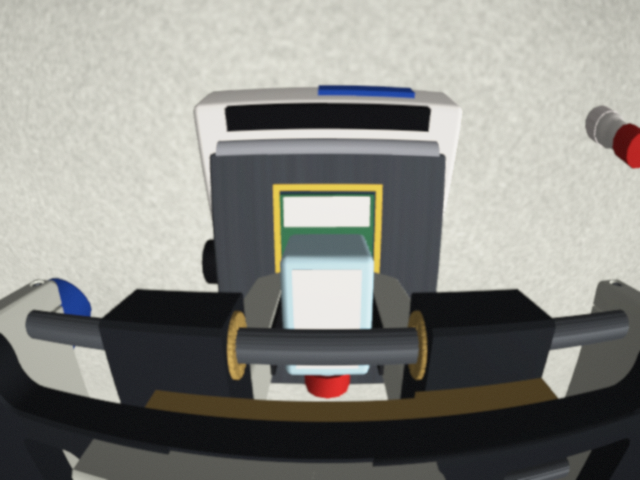

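The wrist picture shows the slide lying evenly inside the yellow frame, whose corners are near (275,187) and (381,187). In the side view the plate edges are unchanged from the start. The force holds steady at 10 N, so I'm handing it in.

```bash
python3 - <<'E'
from station import bot
print(bot.finish_job())
E
```

```text
the job is handed in; nothing more can be done
None
```

I gripped the red-capped flask across its chamber and lifted it. I tipped it cap end up to 40.0° and held it there for 1.7 s, then brought it back level for 1.5 s. It now lies on the stage window cap end uphill, still gripped and pressed. I handed the job in at about 31 s of the 64 s allowed; no verdict was reported.

- **Slope:** The cameras gave 22.0–22.2° for the stage when taken together, and feeling for contact at several angles gave 22.2°. A fit from the wrist picture alone gave 20.6° with a false sideways tilt, so I did not use it.
- **Pressing:** The push held steady at 9.9–10.0 N out of the face, with about 1.3 N of sideways force. The centre of pressure came out about 10 mm uphill of the slide's middle, which still means full contact. That figure rests on an estimated position for the force sensor.
- **Alignment:** In the wrist picture the slide sits inside the yellow frame to within a fraction of a millimetre sideways, with a gap of about 1.2 mm at its lower edge. The gripper hides the uphill end, so I could not measure that gap.
- **Surroundings:** The stage looks unchanged from the first side view. The networks place all five bystanders within about 3 mm of where they started, which is within their accuracy.

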